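# Find the hidden catch and open the scale's battery door

## Robot

A 6-joint arm with a two-finger parallel gripper is mounted at the origin on the work surface. World frame = base frame: x ahead of the robot, y to its left, z up, the work surface at z = 0. Lengths are in m, angles in rad, forces in N, time in s.
With the tool pointing down it reaches from about 0.375 to 0.9 m from the base axis. Payload 3.1 kg.
Tool frame: the origin (TCP) lies on the centre line of the jaws, within the pads' length; the fingertips stand 8 mm ahead of it and the grasp point (between the pads) lies 11 mm behind it; z points along the fingers, y is the line along which they close (so a half turn about z gives the same grasp; the last joint's range is limited). The gripper opens to 87 mm and grips with 3 to 60 N. Pads are 19 mm wide; open, the fingers measure 117 mm over their backs; the gripper's body (75 mm by 190 mm) begins 51 mm behind the grasp point.
Start: joints at [1.071, 0.527, 1.433, -0, 1.181, -0.178], TCP at [0.197, 0.593, 0.231] pointing down, gripper open.
Joint ranges: [-3.08, 3.08], [-0.75, 2.2], [0.22, 2.44], [-1.43, 4.57], [0, 2.65], [-2.85, 2.85]. Speed limits (rad/s): [2.79, 2.79, 3.14, 3.14, 3.14, 3.14].

## Interface

Orientations are given as a unit quaternion [x, y, z, w].
In Python, from rig import robot gives the robot as it stands. The module is installed in compiled form; this text tells all that it offers.
- The arm moves only by the tool send_rows, never from a script. Its argument "increments" is one flat list of numbers, 7 for each row, row after row: the turn, a rotation vector about the world's x, y, z in rad, then the shift along the world's x, y, z in cm, then the opening, from 0 (shut) to 1 (fully open). A call has 1 to 20 rows; each row shifts and turns the commanded pose from where the row before left it; what a row does not reach is not made up. A row lasts 1/12 s, in which the tool goes at most 41.7 mm and 7.16 degrees, less where a joint would pass 70% of its speed; a pose out of reach is approached as far as the arm can. A call is refused whole if a number of a shift passes 4.17 or a number of a turn 0.125, either way. A call with a gripper value outside its range is refused whole. The fingers move at their own pace and stop on an object; "newtons" is the grip in N (left out, the last holds). Time passes only in rows, so rows that do not move let the fingers close. It gives the time, the measured TCP pose, the force, the opening and the grip force at its end, in the units of the state.
- robot.get_obs(): the state, without advancing time (a new reading comes with each control period).
- robot.camera(name): name is "scene" or "side" or "wrist"; returns a dict with "image" (400x640x3 uint8, red, green, blue), "range_z" (400x640 float32, m along the optical axis (not along the pixel's ray), 0 where there is no reading), "fx", "fy", "cx", "cy" (pixels), "R" (3x3) and "t" (3): a world point X has camera coordinates R X + t. Camera axes: x right, y down, z forward; pixel columns grow to the right and rows downward; lengths in m; the calibration is good to about 2 mm. The wrist camera is an equidistant fisheye: a pixel r from the principal point sees the ray r / f radians off the axis. A picture is of the moment at which its call begins.
- robot.hand_in(): hands the job in; it is judged then, once.
The state is a dict: "time": time; "q": joint angles; "joint_velocities": joint speeds; "joint_torque": joint torques, N m; "position": TCP position; "tool_rot": TCP orientation; "ft_force": force on the tool from outside, world axes, zero at the start; "moment": the same for the moment, N m; "grip_width": finger opening in m; "grip_force": force on a finger pad.
Only numpy, scipy, OpenCV 4.12 (cv2) and the standard library are available. Lean on these libraries where they do the work, as an engineer would, in place of code of your own. Each camera call takes 0.05 s, during which the arm holds its last target. There are 200 camera calls.

## Task

The bench scale lies upside down for a battery change. Of the four look-alike flush pads in a row beside its battery door, three are fixed blanks and one is the door's spring catch: feel over them with a fingertip for the one that gives, and press it in until the door springs up. Then push the door right over until it leans back open by itself, without leaning hard on the plastic casing, without lifting the old pack out of its bay, and leaving everything else on the bench and on the scale where it is.

Things in the scene. Friction and masses are not known exactly. Their poses are not given: they have to be found in the camera images.
- scale: bench scale upside down on its steel pan, fixed: grey plastic casing 250 (x) by 310 (y) mm, its flat underside now up, 80 mm above the bench. Origin on the bench under the casing centre; x points from the row of pads over the battery door to the display pod (sticks out 41 mm, no higher than the casing), y along the row. Rubber feet 30 mm wide stand 17 mm above the panel at x +-106, y +-133 mm
- pad0 (a point): top centre of the first pad of the row, at x -72, y -72 mm of the scale. The four pads look alike: plain rectangles 34 (x) by 32 (y) mm, 48 mm apart, in wells 37 by 35 mm, tops 1.5 mm below the panel, 78.5 mm above the bench. Three are rigid blanks; one, a different one each time, is the catch
- pad1 (a point): the same of the second pad, at x -72, y -24 mm of the scale
- pad2 (a point): the same of the third pad, at x -72, y +24 mm of the scale
- pad3 (a point): the same of the fourth pad, at x -72, y +72 mm of the scale
- catch (a joint): how far the catch is pressed straight down, m: 0 at rest, 0.006 at the bottom. Its spring pushes back with 1.2 N at first and 5 N at the bottom; the door is set free about 3.5 mm in (near 3.5 N)
- door (a joint): opening of the battery door, rad: 0 shut and latched, flush with the panel; set free, a plunger throws it up to about 0.8, where it stays; 1.57 upright; 2.2 its stop. The hinge is light (under 0.05 N m) and slightly damped; left before upright the door falls back to about 0.8, left well past upright it falls to the stop and stays
- hinge (a point): middle of the battery door's hinge axis, 78 mm above the bench at x +55, y 0 mm of the scale; the axis runs along the scale's y
- door_edge (a point): middle of the free edge of the door, 96.5 mm from the hinge axis; shut, it lies beside the pads at x -41.5 mm of the scale. The door is a plate 96 by 131 by 4 mm of the same plastic, with a 20 mm deep hooked lip under the middle of the free edge, 8 mm in from it. It swings up and over towards +x of the scale
- old_pack_mid (a point): centre of the old battery pack, three blue cylinders side by side, 74 by 98 by 24 mm, 0.3 kg, loose in the bay under the door, its top 26 mm below the panel
- new_pack_mid (a point): centre of the new battery pack, the same, lying on the bench near the scale
- loose_tile_mid (a point): centre of a stone tile 90 by 50 by 10 mm that lies on the scale's casing, to the +y side of the door
- tile_low_mid (a point): centre of the lower of two stacked stone tiles, 90 by 50 by 10 mm each, on the bench beside the scale (its -y side)
- tile_top_mid (a point): centre of the upper of these two tiles
- driver_grip (a point): middle of the handle of a 190 mm screwdriver lying on the bench on the scale's -y side
- tape_mid (a point): centre of a roll of blue tape lying flat on the bench on the +y side of the scale, 104 mm across, 24 mm high

How it is judged:
By the outcome, as a careful person would: the job done as asked, in the order asked, and still so for the second after the job is handed in, with the robot touching nothing.
It also fails if it takes over 48 s, if anything falls off the work surface, if the arm or the gripper's body presses on something with over 40 N, if the wrist force passes 120 N, or if a joint passes its speed limit or range.

## Working session

There is one attempt and no reset: what is moved stays moved. The work goes in short steps, Python scripts to look and compute and a tool call to move; the robot and the scene stay as the last step left them, time stands still between calls to the robot, and variables do not carry over. Pictures are saved under pics/ and viewed, at most 10 in all, crops included, and the job is handed in when it is done.

Besides the shell and the picture viewer there is one more tool, called after ">>>" as name(argument=value, ...), one argument or row to a line, values as JSON. send_rows: Moves the arm, as the interface text tells. Its arguments: {"type":"object","properties":{"increments":{"type":"array"},"newtons":{"type":"number"}},"required":["increments"]}

```bash
mkdir -p pics
python3 - <<'E'
from rig import robot
import cv2,numpy as np
for n in ("scene","side"):
    c=robot.camera(n); cv2.imwrite(f"pics/{n}0.png",c["image"][...,::-1]); np.savez(f"{n}0.npz",**c)
    print(n,c["fx"],c["cx"],c["cy"],c["R"].round(3).tolist(),c["t"])
o=robot.get_obs();print(o)
E
```

```text
scene 463.8181572933418 323.4540193871428 203.07217105016383 [[0.345, 0.939, 0.014], [0.765, -0.272, -0.584], [-0.544, 0.212, -0.812]] [-0.22419365 -0.36280269  1.2782826 ]
side 494.96423411303954 321.9063487777436 197.58091605639095 [[-0.917, -0.398, -0.0], [-0.293, 0.675, -0.677], [0.27, -0.621, -0.736]] [0.54337828 0.19854348 0.95722205]
{'time': 0.1, 'q': array([ 1.07152012e+00,  5.28351741e-01,  1.43377905e+00, -4.76668091e-05,
        1.18139933e+00, -1.78499130e-01]), 'joint_velocities': array([-0.00103338, -0.00109477, -0.00366587,  0.00020414,  0.00146548,
       -0.00041586]), 'joint_torque': array([-1.00376237e-03, -4.40989673e+01, -1.77149713e+01,  6.34321547e-02,
        5.33908547e-02, -5.40663791e-05]), 'position': array([0.196734  , 0.59254642, 0.22968111]), 'tool_rot': array([ 1.59692744e-01,  9.87166292e-01, -9.20966472e-04, -3.01258095e-04]), 'ft_force': array([-0.45847358, -0.23654471,  0.41308305]), 'moment': array([ 0.00709102, -0.0041077 ,  0.01984161]), 'grip_force': 0.0, 'grip_width': 0.08698755515551798}
```

View pics/scene0.png

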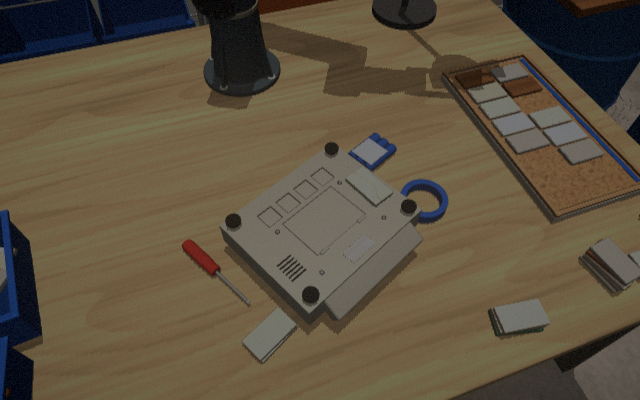

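View pics/side0.png

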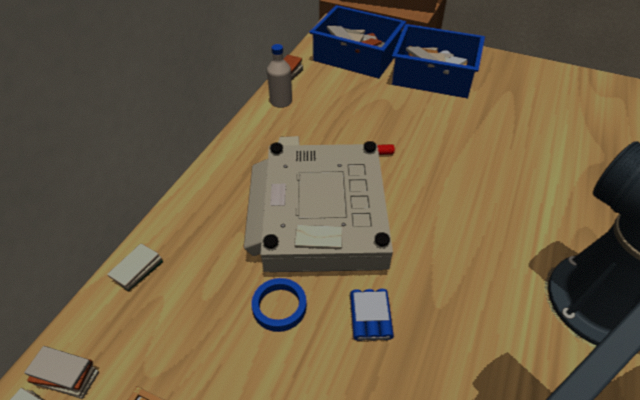

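Scene view: scale feet at about (331,149), (233,221), (408,207), (310,295). The pads run from (270,216) = pad0 to (322,176) = pad3, with the tile on the casing at (368,187). The side view agrees. Next I'll fit the scale's pose from the feet.

```bash
cat > h.py <<'E'
import numpy as np, cv2
def ray(c,uv,z):
    uv=np.asarray(uv,float).reshape(-1,2); R,t=c["R"],c["t"]
    d=np.c_[(uv[:,0]-c["cx"])/c["fx"],(uv[:,1]-c["cy"])/c["fy"],np.ones(len(uv))]@R
    o=-R.T@t; return o+d*((z-o[2])/d[:,2])[:,None]
def cloud(c):
    v,u=np.indices(c["range_z"].shape); Z=c["range_z"]
    P=np.stack([(u-c["cx"])/c["fx"]*Z,(v-c["cy"])/c["fy"]*Z,Z],-1)
    return (P-c["t"])@c["R"]
def fit(W,L):
    # planar rigid W = T + Rot(a) L
    l=L-L.mean(0); w=W-W.mean(0)
    a=np.arctan2((l[:,0]*w[:,1]-l[:,1]*w[:,0]).sum(),(l*w).sum())
    R=np.array([[np.cos(a),-np.sin(a)],[np.sin(a),np.cos(a)]])
    T=W.mean(0)-R@L.mean(0); return a,T,W-(L@R.T+T)
E
python3 - <<'E'
import numpy as np,cv2
from h import *
L=np.array([[-106,133],[-106,-133],[106,133],[106,-133]])/1e3
S={"scene":[(331,149),(233,221),(408,207),(310,295)],"side":[(382,239),(370,147),(271,241),(277,148)]}
for n,px in S.items():
    c=np.load(n+"0.npz"); P=cloud(c); g=c["image"].max(2)
    W=[];D=[]
    for u,v in px:
        s=np.s_[v-12:v+13,u-12:u+13]; p=P[s].reshape(-1,3); m=(g[s]<60).astype(np.uint8)
        k,lab,st,ce=cv2.connectedComponentsWithStats(m); i=1+st[1:,4].argmax()
        m=(lab==i).reshape(-1)&(p[:,2]>.091)&(p[:,2]<.104); D.append(np.r_[p[m].mean(0),m.sum()].round(4))
        vv,uu=np.nonzero(m.reshape(25,25)); W.append(ray(c,[uu.mean()+u-12,vv.mean()+v-12],.097)[0])
    W=np.array(W); a,T,r=fit(W[:,:2],L); print(n,a,T,(r*1e3).round(1).tolist()); print(np.array(D))
    R=np.array([[np.cos(a),-np.sin(a)],[np.sin(a),np.cos(a)]])
    for k,q in dict(p0=(-72,-72),p1=(-72,-24),p2=(-72,24),p3=(-72,72),hinge=(55,0),edge=(-41.5,0)).items(): print(k,(R@np.array(q)/1e3+T).round(4))
E
```

```text
scene 0.43012127783411164 [0.58118355 0.02047334] [[1.0, -0.4], [0.2, 0.9], [-0.3, -0.9], [-0.9, 0.5]]
[[ 4.296e-01  9.700e-02  9.610e-02  1.310e+02]
 [ 5.402e-01 -1.437e-01  9.660e-02  1.800e+02]
 [ 6.213e-01  1.850e-01  9.620e-02  1.650e+02]
 [ 7.319e-01 -5.570e-02  9.670e-02  2.290e+02]]
p0 [ 0.5458 -0.075 ]
p1 [ 0.5257 -0.0314]
p2 [0.5057 0.0123]
p3 [0.4857 0.0559]
hinge [0.6312 0.0434]
edge [0.5435 0.0032]
side 0.4311831230080786 [0.57528569 0.0269289 ] [[1.0, -0.6], [0.4, 1.5], [-0.4, -1.0], [-0.9, 0.1]]
[[ 4.245e-01  1.024e-01  9.650e-02  1.550e+02]
 [ 5.352e-01 -1.377e-01  9.610e-02  9.900e+01]
 [ 6.158e-01  1.907e-01  9.650e-02  1.580e+02]
 [ 7.267e-01 -5.020e-02  9.630e-02  9.500e+01]]
p0 [ 0.54   -0.0686]
p1 [ 0.5199 -0.025 ]
p2 [0.4998 0.0186]
p3 [0.4798 0.0622]
hinge [0.6253 0.0499]
edge [0.5376 0.0096]
```

>>> send_rows(
  increments=[0,0,-0.0455,1.74,-3.31,0,0,0,0,-0.0455,1.74,-3.31,0,0,0,0,-0.0455,1.74,-3.31,0,0,0,0,-0.0455,1.74,-3.31,0,0,0,0,-0.0455,1.74,-3.31,0,0,0,0,-0.0455,1.74,-3.31,0,0,0,0,-0.0455,1.74,-3.31,0,0,0,0,-0.0455,1.74,-3.31,0,0,0,0,-0.0455,1.74,-3.31,0,0,0,0,-0.0455,1.74,-3.31,0,0,0,0,-0.0455,1.74,-3.31,0,0,0,0,-0.0455,1.74,-3.31,0,0,0,0,-0.0455,1.74,-3.31,0,0,0,0,-0.0455,1.74,-3.31,0,0,0,0,-0.0455,1.74,-3.31,0,0,0,0,-0.0455,1.74,-3.31,0,0,0,0,-0.0455,1.74,-3.31,0,0,0,0,-0.0455,1.74,-3.31,0,0,0,0,0,0,0,0,0,0,0,0,0,0,0,0],
  newtons=10,
)

```text
time: 1.77
position: [0.5109, -0.0045, 0.2301]
tool_rot: [0.541, 0.841, 0.0, -0.0]
ft_force: [-1.3, -0.3, 0.1]
grip_width: -0.0
grip_force: 0.0
```

Run:
```python
from rig import robot
import cv2,numpy as np
c=robot.camera("wrist"); np.savez("w1.npz",**c); cv2.imwrite("pics/w1.png",c["image"][...,::-1])
o=robot.get_obs();print(o["time"],o["position"],o["tool_rot"],o["ft_force"],o["grip_width"],c["fx"],c["cx"],c["cy"],-c["R"].T@c["t"],c["R"].round(3).tolist())
```

```text
1.8167 [ 0.5096459  -0.00302666  0.22996734] [ 5.40214745e-01  8.41526514e-01 -1.46488466e-04 -1.06448610e-03] [-0.14485596  1.07301035 -0.35388486] 0.0003409539686037783 309.70691628693146 326.674902222938 200.09531868057678 [0.47801432 0.06744746 0.38407811] [[0.91, 0.415, -0.0], [0.397, -0.871, 0.289], [0.12, -0.263, -0.957]]
```

View pics/w1.png

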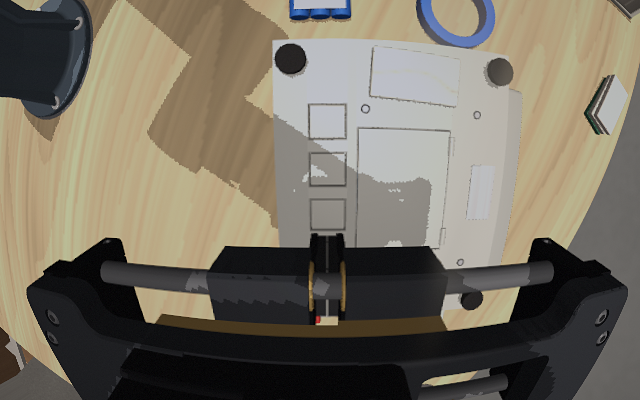

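Wrist view: pad3 at (327,121), pad2 (328,169), pad1 (327,214), and +y feet at (290,58) and (499,72). The door is to the right of the pads.

Run:
```python
import numpy as np
from h import *
c=np.load("w1.npz"); R,t=c["R"],c["t"]
def cast(uv,z):
    x=(np.array(uv,float)-[c["cx"],c["cy"]])/[c["fx"],c["fy"]]; th=np.hypot(*x)
    d=R.T@np.r_[x/th*np.sin(th),np.cos(th)]; o=-R.T@t; return (o+d*((z-o[2])/d[2]))[:2]
W=[cast((327.5,121),.079),cast((328,169),.079),cast((328,214.5),.079),cast((291,57.5),.097),cast((500,71),.097)]
L=np.array([[-72,72],[-72,24],[-72,-24],[-106,133],[106,133]])/1e3
a,T,r=fit(np.array(W),L); print(a,T,(r*1e3).round(1).tolist())
Rm=np.array([[np.cos(a),-np.sin(a)],[np.sin(a),np.cos(a)]])
for k,q in dict(p0=(-72,-72),p1=(-72,-24),p2=(-72,24),p3=(-72,72),hinge=(55,0),edge=(-41.5,0)).items(): print(k,(Rm@np.array(q)/1e3+T).round(4))
```

```text
0.43487229698945473 [0.57882896 0.02194893] [[0.2, 0.4], [0.4, 0.5], [0.3, 0.2], [1.3, 0.7], [-2.2, -1.9]]
p0 [ 0.5439 -0.0737]
p1 [ 0.5236 -0.0302]
p2 [0.5034 0.0134]
p3 [0.4832 0.0569]
hinge [0.6287 0.0451]
edge [0.5412 0.0045]
```

>>> send_rows(
  increments=[0,0,0.1124,0.1,-0.194,-0.975,0,0,0,0.1124,0.1,-0.194,-0.975,0,0,0,0.1124,0.1,-0.194,-0.975,0,0,0,0.1124,0.1,-0.194,-0.975,0,0,0,0.1124,0.1,-0.194,-0.975,0,0,0,0.1124,0.1,-0.194,-0.975,0,0,0,0.1124,0.1,-0.194,-0.975,0,0,0,0.1124,0.1,-0.194,-0.975,0,0,0,0.1124,0.1,-0.194,-0.975,0,0,0,0.1124,0.1,-0.194,-0.975,0,0,0,0.1124,0.1,-0.194,-0.975,0,0,0,0.1124,0.1,-0.194,-0.975,0,0,0,0.1124,0.1,-0.194,-0.975,0,0,0,0.1124,0.1,-0.194,-0.975,0,0,0,0,0,0,0,0,0,0,0,0,0,0,0],
)

```text
time: 3.15
position: [0.523, -0.0283, 0.0938]
tool_rot: [-0.215, 0.977, 0.001, -0.001]
ft_force: [-0.4, 0.1, 0.0]
grip_width: 0.0008
grip_force: 0.0
```

>>> send_rows(
  increments=[0,0,0,0,0,-0.15,0,0,0,0,0,0,-0.15,0,0,0,0,0,0,-0.15,0,0,0,0,0,0,0,0],
)

```text
time: 3.48
position: [0.5242, -0.0297, 0.0897]
tool_rot: [-0.215, 0.977, -0.0, 0.0]
ft_force: [-0.1, -0.0, -0.5]
grip_width: 0.0006
grip_force: 0.0
```

>>> send_rows(
  increments=[0,0,0,0,0,-0.1,0,0,0,0,0,0,-0.1,0,0,0,0,0,0,0,0],
)

```text
time: 3.73
position: [0.5241, -0.0299, 0.0875]
tool_rot: [-0.215, 0.977, 0.0, -0.0]
ft_force: [0.0, -0.4, -0.6]
grip_width: 0.0003
grip_force: 0.0
```

>>> send_rows(
  increments=[0,0,0,0,0,-0.1,0,0,0,0,0,0,0,0],
)

```text
time: 3.9
position: [0.5243, -0.0299, 0.0869]
tool_rot: [-0.215, 0.977, -0.0, 0.0]
ft_force: [-0.2, 0.1, 3.6]
grip_width: 0.0008
grip_force: 1.8
```

>>> send_rows(
  increments=[0,0,0,0,0,-0.05,0,0,0,0,0,0,0,0],
)

```text
time: 4.07
position: [0.5243, -0.0299, 0.0869]
tool_rot: [-0.215, 0.977, -0.0, 0.0]
ft_force: [-0.9, 0.2, 8.5]
grip_width: 0.0003
grip_force: 3.8
```

>>> send_rows(
  increments=[0,0,0,0,0,0.7,0,0,0,0,-1.01,2.175,0,0,0,0,0,-1.01,2.175,0,0,0,0,0,0,0,-0.3,0,0,0,0,0,0,-0.2,0,0,0,0,0,0,-0.1,0,0,0,0,0,0,0,0],
)

```text
time: 4.65
position: [0.5048, 0.0131, 0.087]
tool_rot: [-0.215, 0.977, -0.0, 0.0]
ft_force: [0.6, -0.7, 0.1]
grip_width: 0.0004
grip_force: 0.0
```

>>> send_rows(
  increments=[0,0,0,0,0,-0.1,0,0,0,0,0,0,0,0],
)

```text
time: 4.82
position: [0.5048, 0.013, 0.0869]
tool_rot: [-0.215, 0.977, -0.0, 0.001]
ft_force: [-0.4, 1.3, 7.2]
grip_width: 0.0006
grip_force: 3.9
```

pad2 is blank too. Trying pad3.

>>> send_rows(
  increments=[0,0,0,0,0,0.7,0,0,0,0,-1.01,2.175,0,0,0,0,0,-1.01,2.175,0,0,0,0,0,0,0,-0.3,0,0,0,0,0,0,-0.2,0,0,0,0,0,0,-0.1,0,0,0,0,0,0,0,0],
)

```text
time: 5.4
position: [0.4848, 0.0563, 0.087]
tool_rot: [-0.215, 0.977, -0.0, 0.0]
ft_force: [-0.1, -0.3, -0.4]
grip_width: 0.0005
grip_force: 0.0
```

>>> send_rows(
  increments=[0,0,0,0,0,-0.1,0,0,0,0,0,0,0,0],
)

```text
time: 5.57
position: [0.4848, 0.0563, 0.0869]
tool_rot: [-0.215, 0.977, -0.0, 0.001]
ft_force: [-1.1, 1.3, 7.6]
grip_width: 0.0005
grip_force: 3.9
```

>>> send_rows(
  increments=[0,0,0,0,0,0.7,0,0,0,0,1.19,-2.61,0.3,0,0,0,0,1.19,-2.61,0,0,0,0,0,1.19,-2.61,0,0,0,0,0,1.19,-2.61,0,0,0,0,0,1.19,-2.61,-0.3,0,0,0,0,0,0,-0.3,0,0,0,0,0,0,-0.2,0,0,0,0,0,0,-0.1,0,0,0,0,0,0,0,0],
)

```text
time: 6.4
position: [0.5424, -0.0727, 0.0868]
tool_rot: [-0.215, 0.977, 0.0, -0.001]
ft_force: [0.2, -0.9, 1.9]
grip_width: 0.0005
grip_force: 0.4
```

>>> send_rows(
  increments=[0,0,0,0,0,-0.1,0,0,0,0,0,0,0,0],
)

```text
time: 6.57
position: [0.5426, -0.0725, 0.0861]
tool_rot: [-0.216, 0.976, 0.0, -0.001]
ft_force: [-0.9, -0.2, 1.2]
grip_width: 0.0007
grip_force: 0.7
```

It gives, so pad0 is the catch. Pressing on.

>>> send_rows(
  increments=[0,0,0,0,0,-0.1,0,0,0,0,0,0,-0.1,0,0,0,0,0,0,0,0],
)

```text
time: 6.82
position: [0.5427, -0.0725, 0.084]
tool_rot: [-0.215, 0.977, 0.001, -0.001]
ft_force: [-1.1, 2.0, 3.7]
grip_width: 0.0006
grip_force: 1.4
```

>>> send_rows(
  increments=[0,0,0,0,0,-0.1,0,0,0,0,0,0,0,0,0,0,0,0,0,0,0],
)

```text
time: 7.07
position: [0.5432, -0.0731, 0.083]
tool_rot: [-0.215, 0.977, 0.0, -0.0]
ft_force: [-0.5, 0.5, 1.8]
grip_width: 0.0004
grip_force: 1.1
```

```bash
cat > look.py <<'E'
import sys; from rig import robot
import numpy as np,cv2
from h import *
c=robot.camera("scene"); P=cloud(c); a=.433; Rm=np.array([[np.cos(a),-np.sin(a)],[np.sin(a),np.cos(a)]])
Q=(P[...,:2]-[.5785,.022])@Rm; n=sys.argv[1]
m=(abs(Q[...,1])<.045)&(Q[...,0]>-.06)&(Q[...,0]<.2)&(P[...,2]>.085)&(P[...,2]<.2)
x,z=Q[m][:,0],P[m][:,2]; print(m.sum())
for k in np.arange(-60,180,12):
    s=(x*1e3>=k)&(x*1e3<k+12)
    if s.any(): print(k,np.percentile(z[s],[10,50,90]).round(3),s.sum())
cv2.imwrite(f"pics/{n}.png",cv2.resize(c["image"][90:330,180:480,::-1],None,fx=2,fy=2))
E
python3 look.py s1
```

```text
610
-60 [0.172 0.187 0.189] 167
-48 [0.159 0.179 0.188] 306
-36 [0.086 0.168 0.186] 119
-24 [0.085 0.086 0.087] 8
-12 [0.085 0.086 0.087] 4
0 [0.085 0.085 0.086] 4
12 [0.085 0.085 0.085] 1
48 [0.086 0.086 0.086] 1
```

View pics/s1.png

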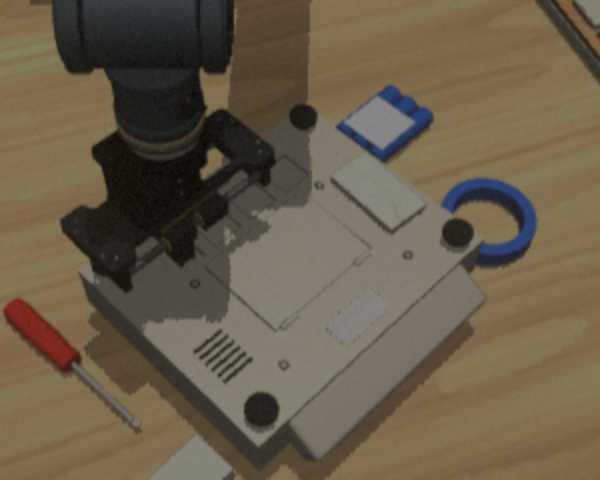

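The door is still shut, seen at about (290,250). Pressing a bit further.

>>> send_rows(
  increments=[0,0,0,0,0,-0.08,0,0,0,0,0,0,0,0,0,0,0,0,0,0,0],
)

```text
time: 7.37
position: [0.5434, -0.0733, 0.0823]
tool_rot: [-0.215, 0.977, 0.0, 0.0]
ft_force: [-1.6, 2.2, 3.3]
grip_width: 0.0007
grip_force: 1.9
```

```bash
python3 look.py s2
```

```text
2468
-60 [0.173 0.187 0.188] 157
-48 [0.159 0.18  0.188] 309
-36 [0.118 0.121 0.181] 271
-24 [0.112 0.115 0.118] 306
-12 [0.107 0.109 0.112] 300
0 [0.101 0.104 0.107] 296
12 [0.095 0.098 0.101] 301
24 [0.089 0.092 0.095] 304
36 [0.086 0.087 0.089] 218
48 [0.085 0.086 0.086] 6
```

>>> send_rows(
  increments=[0,0,0,0,0,0,0,0,0,0,0,0,0.5,0,0,0,0,0,0,1.5,0,0,0,0,0,0,1.8,0,0,0,0,0,0,1.8,0,0,0,0,-0.67,1.45,0,0,0,0,0,-0.67,1.45,0,0,0,0,0,0,0,0,0],
)

```text
time: 8.08
position: [0.5264, -0.0411, 0.1374]
tool_rot: [-0.216, 0.976, 0.002, -0.002]
ft_force: [-0.3, 0.1, 0.2]
grip_width: 0.0006
grip_force: 0.0
```

```bash
python3 look.py s3
```

```text
2002
-48 [0.2 0.2 0.2] 1
-24 [0.139 0.141 0.143] 83
-12 [0.147 0.151 0.153] 205
0 [0.134 0.14  0.146] 406
12 [0.12  0.126 0.132] 411
24 [0.105 0.111 0.117] 393
36 [0.09  0.097 0.103] 387
48 [0.086 0.088 0.09 ] 116
```

View pics/s3.png

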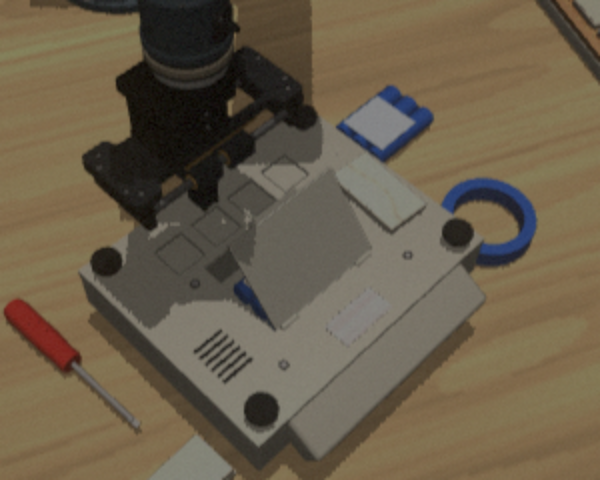

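The door is up at about 0.8 rad, with its free edge at (290,205) and the fingers in front at (205,190). Pushing it along the scale's +x.

>>> send_rows(
  increments=[0,0,0,1.36,0.63,0,0,0,0,0,1.36,0.63,0,0,0,0,0,1.36,0.63,0,0,0,0,0,0.73,0.34,0,0,0,0,0,0.73,0.34,0,0,0,0,0,0.73,0.34,0,0,0,0,0,0.73,0.34,0,0,0,0,0,0.73,0.34,0,0,0,0,0,0.73,0.34,0,0,0,0,0,0.73,0.34,0,0],
)

```text
time: 8.97
position: [0.6244, -0.0034, 0.1398]
tool_rot: [-0.215, 0.977, -0.002, 0.002]
ft_force: [0.9, -5.9, 7.1]
grip_width: 0.0003
grip_force: 3.9
```

>>> send_rows(
  increments=[0,0,0,0.73,0.34,0,0,0,0,0,0.73,0.34,0,0,0,0,0,0.73,0.34,0,0,0,0,0,0.73,0.34,0,0,0,0,0,0.6,0.28,0,0,0,0,0,0,0,0,0],
)

```text
time: 9.47
position: [0.6583, 0.0144, 0.1377]
tool_rot: [-0.215, 0.977, 0.0, 0.001]
ft_force: [0.6, -0.2, 0.1]
grip_width: 0.0004
grip_force: 0.0
```

```bash
python3 look.py s4
```

```text
489
48 [0.086 0.088 0.089] 4
60 [0.094 0.105 0.108] 21
72 [0.115 0.122 0.134] 41
84 [0.142 0.159 0.167] 202
96 [0.155 0.159 0.162] 221
```

View pics/s4.png

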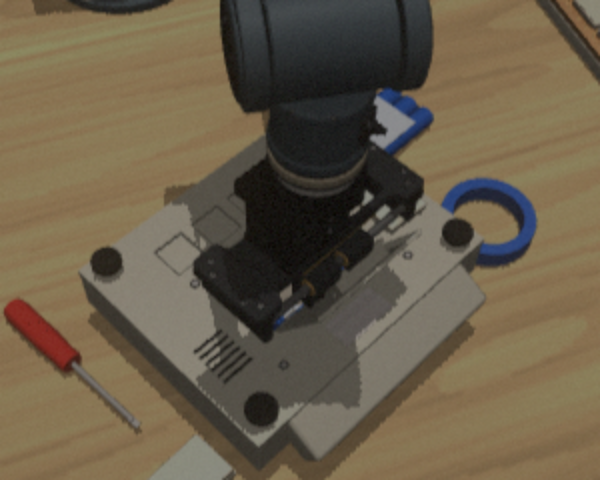

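The door has gone over and rests past upright (force zero, edge near x +100 mm). Backing away along the same path, then up.

>>> send_rows(
  increments=[0,0,0,-0.9,-0.42,0,0,0,0,0,-1.8,-0.84,0,0,0,0,0,-2.5,-1.16,0,0,0,0,0,-2.5,-1.16,0,0,0,0,0,-2.5,-1.16,0.5,0,0,0,0,-2,-0.9,2,0,0,0,0,-2,-0.9,3,0,0,0,0,-1,-0.5,3,0,0,0,0,0,0,3,0,0,0,0,0,0,3,0,0,0,0,0,0,0,0,0,0,0,0,0,0,0],
)

```text
time: 10.52
position: [0.505, -0.0555, 0.285]
tool_rot: [-0.215, 0.977, -0.001, 0.002]
ft_force: [-0.4, 0.3, -0.6]
grip_width: 0.0002
grip_force: 0.0
```

```bash
python3 look.py s5
```

```text
716
48 [0.085 0.086 0.088] 18
60 [0.089 0.096 0.103] 105
72 [0.106 0.114 0.12 ] 53
84 [0.125 0.157 0.163] 91
96 [0.148 0.154 0.164] 326
108 [0.154 0.156 0.157] 123
```

View pics/s5.png

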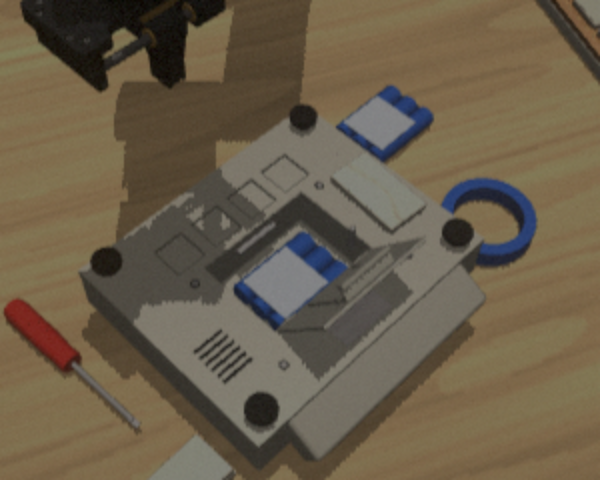

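The door leans open at (355,285) by itself. The old pack is still in its bay, and the tile, tape, new pack and driver haven't moved. Handing in.

```bash
python3 -c "
from rig import robot; print(robot.hand_in())"
```

```text
the job is handed in; nothing more can be done
None
```

I found the catch at pad0 and pressed it until the door sprang up, then pushed the door over until it leaned open by itself; in the last picture the old pack is in its bay and nothing else in view has moved, and the job is handed in at about 10.6 s (no verdict shown).

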